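# Fit and pin the sliding jaw on a board holder

### The arm

A 6-joint arm with a two-finger parallel gripper is mounted at the origin on the work surface. World frame = base frame: x ahead of the robot, y to its left, z up, the work surface at z = 0. Lengths are in m, angles in degrees, forces in N, time in s.
With the tool pointing down it reaches from about 0.375 to 0.975 m from the base axis. Payload 3.8 kg.
Tool frame: the origin (TCP) lies at the very end of the fingers, on their centre line; the grasp point (between the pads) lies 19 mm behind it; x points along the fingers, y is the direction in which the jaws open and shut, and the axes are right-handed (so a half turn about x gives the same grasp; the last joint's range is limited). The gripper opens to 85 mm and grips with 20 to 120 N. Pads are 22 mm wide; open, the fingers measure 114 mm over their backs; the gripper's body (76 mm by 85 mm) begins 54 mm behind the grasp point. The pads swing forward as they close: fully open they stand 13 mm farther back than shut.
Start: joints at [74.376, 15.12, 91.902, -0, 72.978, -2.114], TCP at [0.158, 0.656, 0.231] pointing down, gripper open.
Joint ranges: [-150.88, 150.88], [-54.13, 125.18], [17.81, 147.31], [-75.09, 255.09], [0, 152.58], [-146.25, 146.25]. Speed limits (degrees/s): [147.25, 147.25, 180, 180, 180, 180].

### API

Orientations are given as [roll, pitch, yaw] about the fixed x, y, z axes, in that order (R = Rz(yaw) Ry(pitch) Rx(roll)).
In Python, from plant import ctrl gives the robot as it stands.
- The arm moves only by the shell command python3 -m creep 'ROWS' [FORCE]. ROWS is JSON, a list of rows, each a list of 3 entries, a list of its own where there are three numbers: the shift along the tool's x, y, z in mm, then the turn, a rotation vector about the tool's x, y, z in degrees, then the finger opening in mm, from 0 to 85.4. A call has 1 to 20 rows; each row shifts and turns the commanded pose from where the row before left it, along the tool's axes as they then stand; what a row does not reach is not made up. A row lasts 1/10 s, in which the tool goes at most 50 mm and 8.59 degrees, less where a joint would pass 70% of its speed; a pose out of reach is approached as far as the arm can. A call is refused whole if a number of a shift passes 50 or a number of a turn 8.59, either way. A call with a gripper value outside its range is refused whole. The fingers move at their own pace and stop on an object; FORCE is the grip in N (left out, the last holds). Time passes only in rows, so rows that do not move let the fingers close. It gives the time, the measured TCP pose, the force and the opening at its end, in the units of the state.
- ctrl.get_state(): the state, without advancing time (a new reading comes with each control period).
- ctrl.camera(name): name is "side" or "top"; returns a dict with "image" (420x560x3 uint8, red, green, blue), "range_z" (420x560 float32, m along the optical axis (not along the pixel's ray), 0 where there is no reading), "fx", "fy", "cx", "cy" (pixels), "R" (3x3) and "t" (3): a world point X has camera coordinates R X + t. Camera axes: x right, y down, z forward; pixel columns grow to the right and rows downward; lengths in m; the calibration is good to about 2 mm. A picture is of the moment at which its call begins.
- ctrl.close_job(): hands the job in, once; it reports no verdict.
The state is a dict: "t": time; "joint_pos": joint angles; "qd": joint speeds; "effort": joint torques, N m; "ee_pos": TCP position; "orientation": TCP orientation; "ft_force": force on the tool from outside, world axes, zero at the start; "moment": the same for the moment, N m; "finger_gap": finger opening in m.
Only numpy, scipy, OpenCV 4.12 (cv2) and the standard library are available. Lean on these libraries where they do the work, as an engineer would, in place of code of your own. Each camera call takes 0.05 s, during which the arm holds its last target.

### The job

Get the repair bench's board holder ready: take the green sliding jaw from its black cradle, set it down flat in the holder's open loading bay and let go of it. Then pull its red spring knob up, slide the jaw along under the lips and release the knob so that the pin drops fully home in the hole beside the orange tag; leave the other things on the bench where they are.

Things in the scene. Friction and masses are not known exactly. Their poses are not given: they have to be found in the camera images.
- rail: Board holder, fixed to the bench: bed 90 mm wide (x), 318 mm long (y), top 14 mm above the bench. Origin: centre of its underside; z up. Two slate-blue side walls 64 mm apart, 11 mm above the bed. Open loading bay at the +y end. Three round holes, 14 mm wide, 12 mm deep, on the centre line at y -6, -46, -86 mm. Fixed jaw at y -139 to -159 mm, 84 mm wide, 50 mm above the bench.
- bay (a point): Middle of the loading bay, on the bed's top (rail y +103 mm). A slot 14 mm wide and 30 mm long (along y), 12 mm deep, is centred here: the set-down jaw's pin hangs in it and blocks the jaw until pulled. Bay: y +49 to +157 mm, no lips; its sides have 45 degree flares, 18 mm above the bed, 79 mm apart on top. Jaw's play: about 10 mm along, 2 mm sideways.
- lips (a point): Where the lips begin, on the centre line (rail y +47 mm), at the height of their upper face, 16 mm above the bed. From here to y -141 mm they overhang both walls, 5 mm thick, underside 11 mm above the bed, with a 48 mm wide gap between them; the jaw's flange slides beneath, its green block between. At each hole the jaw is wholly under the lips.
- jaw: Loose sliding jaw, 0.55 to 0.77 kg in all. Origin: centre of its flange's underside, z up. Flange 60 mm (x) by 90 mm (y), 8 mm thick, ends 6 mm thick and 54 mm wide; on it a green block 36 mm (x) by 56 mm (y), top 52 mm above the origin: grip it across x. Starts upright on the cradle, 14 mm above the bench. On the rail its y lies along the rail's y, either way round.
- knob (a point): Middle of the red round pull knob on top of the jaw, 26 mm dia and 26 mm tall, axis vertical on the jaw's centre. When down, its middle is 66.5 mm above the jaw's origin and its foot 1.5 mm above the green block.
- plunger (a joint): Upward pull of knob and pin on the jaw, m: 0 down, 0.016 stop. A spring presses it down, 1.5 N at 0 plus 0.12 N per mm, and returns it when released. From 0.010 the pin is clear of the bed; 0.012 to 0.013 is good; at the stop the jaw itself lifts. With the jaw on the bed it reads 0.010 off a hole, 0 in one. Let go a little off the hole, a nudge along the rail drops it in.
- pin_tip (a point): Lower end of the steel pin (9 mm dia), on the knob's axis, 10 mm below the flange's underside when the plunger is at 0.
- target_hole (a point): Centre, at the bed's top, of the hole beside the orange tag: where the pin must go. It is one of the rail's three holes.
- tag_orange: Orange tag block 28 x 30 x 28 mm, fixed beside the holder on its +x side, 61 mm from the centre of the hole that it marks; origin at the centre of its underside. Two similar white tags mark the other holes, 40 mm apart.
- cradle: Black cradle, fixed to the bench, 84 mm (x) by 110 mm (y), two strips 14 mm high with a groove between them; the jaw starts on it. Origin: centre of its underside.
- bottle: Bystander: yellow plastic bottle, 68 mm dia, 126 mm tall. Origin near its underside. Leave it alone.
- spool: Bystander: steel-grey solder spool, 64 mm dia, 52 mm tall. Origin near its underside. Leave it alone.
- brush1: Bystander: black brush, about 160 mm long, 20 mm high. Origin near its underside. Leave it alone.
- driver: Bystander: blue-handled screwdriver, 160 mm long. Origin near its underside. Leave it alone.
- cup: Bystander: grey open cup, 70 mm dia, 75 mm tall. Origin near its underside. Leave it alone.
- battery: Bystander: flat black battery pack with a small grey patch, 110 x 62 x 12 mm. Origin near its underside. Leave it alone.
There are look-alikes about, which are no part of the job. What is meant by the tag_orange is not purple, and is the smaller of those in its own colour.

How it is judged:
By the outcome, as a careful person would: the job done as asked, in the order asked, and still so for the second after the job is handed in, with the robot touching nothing.
It also fails if it takes over 53 s, if anything falls off the work surface, if the arm or the gripper's body presses on something with over 40 N, if the wrist force passes 120 N, or if a joint passes its speed limit or range.

## Working session

There is one attempt and no reset: what is moved stays moved. The work goes in short steps, Python scripts to look and compute and a shell command to move; the robot and the scene stay as the last step left them, time stands still between calls to the robot, and variables do not carry over. Pictures are saved under pics/ and viewed, and the job is handed in when it is done.

```bash
ls; mkdir -p pics; python3 - <<'E'
from plant import ctrl
import cv2,numpy as np
s=ctrl.get_state();print(s)
for n in("top","side"):
    c=ctrl.camera(n);cv2.imwrite(f"pics/{n}0.png",c["image"][:,:,::-1]);np.savez(f"{n}0.npz",**c)
    print(n,c["fx"],c["fy"],c["cx"],c["cy"],c["R"],c["t"])
E
```

```text
pics
{'t': 0.0, 'joint_pos': array([ 7.43763173e+01,  1.51710810e+01,  9.19830637e+01, -7.11067678e-04,
        7.29777001e+01, -2.11651081e+00]), 'qd': array([ 0.0063791 ,  0.06633255,  0.00488261, -0.04355063, -0.02919179,
        0.03926448]), 'effort': array([ 2.50478050e-03, -5.15106010e+01, -3.67316329e+01,  1.20704576e-04,
        1.28172143e-02,  1.02510444e-05]), 'ee_pos': array([0.15748795, 0.6556001 , 0.22992237]), 'orientation': array([ -91.82125077,   89.86815351, -105.32821373]), 'ft_force': array([-0.19767894, -0.16910871, -0.5977824 ]), 'moment': array([ 0.05421657, -0.03753067,  0.0262151 ]), 'finger_gap': 0.0853210933168846}
top 497.90083422636496 497.90083422636496 285.9421408827749 206.70276198316273 [[ 0.02726926 -0.99962653  0.00178694]
 [-0.97587762 -0.02700868 -0.21664117]
 [ 0.21660852  0.00416381 -0.97624967]] [-0.00511105  0.60764329  1.21348239]
side 449.8169978461429 449.8169978461429 282.2043471488463 210.71202431568713 [[-0.97956842 -0.20110163  0.00196083]
 [-0.1506679   0.72737725 -0.66949348]
 [ 0.13320997 -0.65611011 -0.74281534]] [0.60848565 0.12245404 1.01706493]
```

View pics/top0.png

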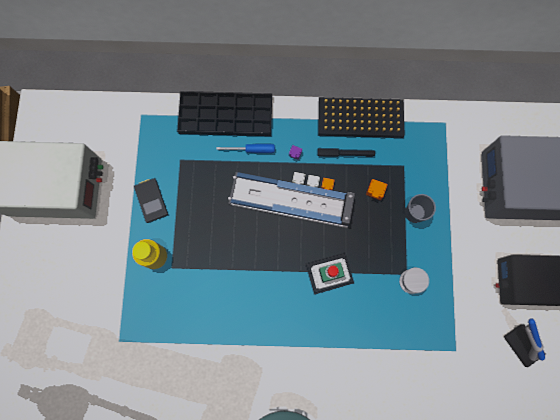

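View pics/side0.png

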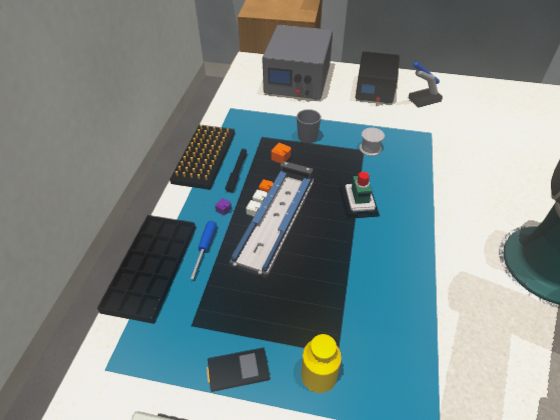

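```bash
cat > h.py <<'E'
import numpy as np,cv2
def load(n):
    return dict(np.load(n+".npz"))
def depth_pts(c):
    z=c["range_z"];v,u=np.mgrid[:z.shape[0],:z.shape[1]]
    P=np.stack([(u-c["cx"])/c["fx"]*z,(v-c["cy"])/c["fy"]*z,z],-1)
    return (P-c["t"])@c["R"]
def ray(c,u,v,h):
    d=c["R"].T@np.array([(u-c["cx"])/c["fx"],(v-c["cy"])/c["fy"],1]);o=-c["R"].T@c["t"]
    return o+d*(h-o[2])/d[2]
def proj(c,X):
    p=c["R"]@np.array(X)+c["t"];return c["fx"]*p[0]/p[2]+c["cx"],c["fy"]*p[1]/p[2]+c["cy"]
def tri(obs):
    A=np.zeros((3,3));b=np.zeros(3)
    for c,u,v in obs:
        d=c["R"].T@np.array([(u-c["cx"])/c["fx"],(v-c["cy"])/c["fy"],1]);d/=np.linalg.norm(d);o=-c["R"].T@c["t"]
        M=np.eye(3)-np.outer(d,d);A+=M;b+=M@o
    return np.linalg.solve(A,b)
def crop(n,x0,y0,x1,y1,k,out):
    c=load(n);im=c["image"][y0:y1,x0:x1,::-1]
    cv2.imwrite(out,cv2.resize(im,None,fx=k,fy=k,interpolation=cv2.INTER_CUBIC))
E
python3 - <<'E'
from h import *
crop("top0",222,165,362,300,5,"pics/a.png")
crop("side0",225,160,385,275,5,"pics/b.png")
for n in("top0","side0"):
    c=load(n);P=depth_pts(c);hsv=cv2.cvtColor(c["image"],cv2.COLOR_RGB2HSV)
    H,S,V=[hsv[...,i].astype(int) for i in range(3)]
    for nm,m in dict(red=((H<5)|(H>174))&(S>150)&(V>90),green=(H>55)&(H<90)&(S>70)&(V>30),orange=(H>=6)&(H<16)&(S>170)&(V>150),blue=(H>100)&(H<118)&(S>60)&(S<190)&(V>60)).items():
        k,l,st,ce=cv2.connectedComponentsWithStats(m.astype(np.uint8))
        for i in range(1,k):
            if st[i,4]>20:
                q=P[(l==i)&(c["range_z"]>0)];print(n,nm,st[i],ce[i].round(1),np.median(q,0).round(4),np.percentile(q[:,2],[5,95]).round(3))
E
```

```text
top0 red [328 266  10  11  87] [332.6 270.7] [ 0.4439 -0.1078  0.0936] [0.083 0.097]
top0 green [ 97 165   6   4  22] [ 99.7 166.4] [0.7114 0.5126 0.0368] [0.032 0.041]
top0 green [320 263  24  19 169] [331.4 272.6] [ 0.4417 -0.1031  0.0661] [0.046 0.07 ]
top0 blue [311 119   8  15  22] [316.7 123.8] [ 0.859  -0.0706  0.0169] [-0.002  0.021]
top0 blue [256 147  16   2  25] [264.6 147.4] [0.7806 0.0734 0.0251] [0.023 0.03 ]
top0 blue [487 150   9  27 180] [491. 163.] [ 0.7349 -0.5175  0.08  ] [0.058 0.099]
top0 blue [182 160  22   1  22] [192.5 160. ] [7.473e-01 2.737e-01 3.000e-04] [-0.004  0.005]
top0 blue [214 161  26   1  26] [226.5 161. ] [7.471e-01 1.792e-01 6.000e-04] [-0.005  0.004]
top0 blue [251 162  27   1  27] [264. 162.] [0.7469 0.0745 0.001 ] [-0.001  0.004]
top0 blue [288 163  28   1  28] [301.5 163. ] [ 7.471e-01 -2.770e-02  4.000e-04] [-0.003  0.005]
top0 blue [326 164  27   1  27] [339. 164.] [ 0.7467 -0.1313  0.0021] [-0.002  0.005]
top0 blue [237 172 110  28 663] [295.1 185.9] [ 0.6714 -0.0163  0.0297] [0.022 0.035]
top0 blue [231 199 111  25 618] [293.7 211.5] [ 0
[... 377 characters left out ...]
1  0.105]
side0 orange [272 143  19  19 236] [279.7 151.4] [ 0.674  -0.2165  0.0366] [0.013 0.043]
side0 orange [259 179  14  13 114] [265.3 184.9] [ 0.685  -0.0923  0.0259] [0.016 0.03 ]
side0 blue [413  62  18  12  89] [420.3  67.1] [ 0.3206 -0.5655  0.1314] [0.104 0.148]
side0 blue [270  69  20  15 247] [279.6  76.2] [ 0.7358 -0.5202  0.0771] [0.057 0.096]
side0 blue [361  84  14  10 109] [367.7  88.4] [ 0.4626 -0.5458  0.0545] [0.04  0.066]
side0 blue [231 171  56  90 677] [258.1 214.8] [0.6763 0.012  0.0309] [0.003 0.034]
side0 blue [262 178  49  93 616] [287.8 218.1] [0.6056 0.0008 0.0312] [0.025 0.034]
side0 blue [203 221  14  32  80] [210.9 238.4] [0.7706 0.0944 0.0163] [0.001 0.022]
```

View pics/a.png

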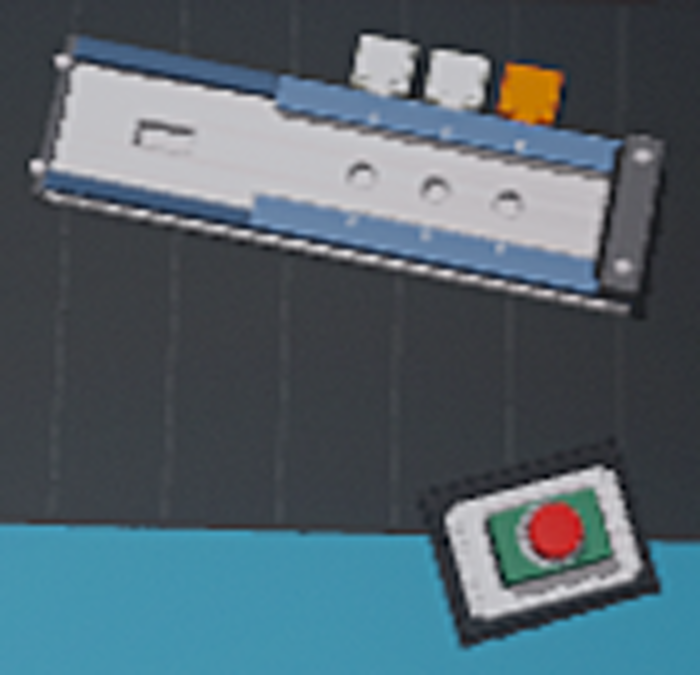

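View pics/b.png

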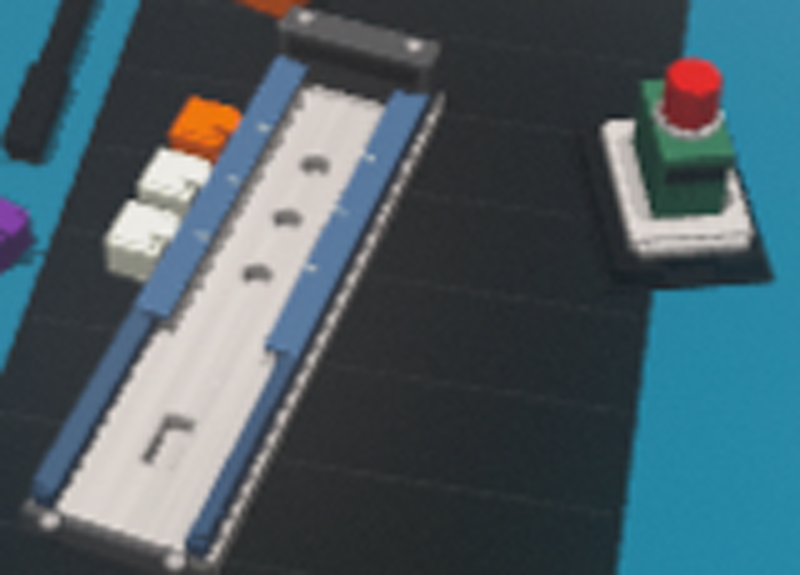

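```bash
python3 - <<'E'
from h import *
for n,b in(("top0",(222,165,362,235)),("side0",(225,165,320,275))):
    c=load(n);hsv=cv2.cvtColor(c["image"],cv2.COLOR_RGB2HSV);x0,y0,x1,y1=b
    H,S,V=[hsv[...,i].astype(int) for i in range(3)]
    m=(H>100)&(H<118)&(S>60)&(S<190)&(V>135);mm=np.zeros_like(m);mm[y0:y1,x0:x1]=m[y0:y1,x0:x1]
    k,l,st,ce=cv2.connectedComponentsWithStats(mm.astype(np.uint8))
    lips=[]
    for i in range(1,k):
        if st[i,4]<150: continue
        v,u=np.nonzero(l==i);X=np.array([ray(c,a,bb,.030)[:2] for a,bb in zip(u,v)])
        r=cv2.minAreaRect((X*1000).astype(np.float32));cen=X.mean(0);w,e=np.linalg.eigh(np.cov((X-cen).T));d=e[:,1]*np.sign(e[1,1])
        print(n,st[i],"V",np.median(V[l==i]),"rect",np.round(r[0],1),np.round(r[1],1),round(r[2],2),"cen",(cen*1e3).round(1),"yaw of +y",np.degrees(np.arctan2(-d[0],d[1])).round(2),"depth z",np.median(depth_pts(c)[l==i][:,2]).round(4))
        lips.append((cen,d))
    if len(lips)==2:
        cen=(lips[0][0]+lips[1][0])/2;d=lips[0][1]+lips[1][1];d/=np.linalg.norm(d)
        o=cen+d*.047;print("rail origin",o,"yaw",np.degrees(np.arctan2(-d[0],d[1])))
        for y in(.103,-.006,-.046,-.086,.157,-.139): 
            P=o+d*y;print(y,P.round(4),np.round(proj(c,[*P,.014]),1))
    # jaw
    q=(H>55)&(H<90)&(S>70)&(V>30);q&=~((np.arange(560)[None]<300)|(np.arange(560)[None]>400))
    Pd=depth_pts(c);t=q&(abs(Pd[...,2]-.066)<.006)
    print("green top h",np.median(Pd[q&(Pd[...,2]>.06)][:,2]))
    rd=((H<5)|(H>174))&(S>150)&(V>70)
    rt=rd&(abs(Pd[...,2]-.0935)<.012)
    fl=(S<60)&(V>120);k2=np.zeros_like(fl);k2[160:300,300:400]=1;fl&=k2.astype(bool)
    for nm,msk,h in(("green",t,.066),("flange",fl,.022)):
        k,l,st,ce=cv2.connectedComponentsWithStats(msk.astype(np.uint8));i=1+np.argmax(st[1:,4])
        v,u=np.nonzero(l==i);X=np.array([ray(c,a,bb,h)[:2] for a,bb in zip(u,v)])
        r=cv2.minAreaRect((X*1000).astype(np.float32));print(nm,st[i],np.round(r[0],1),np.round(r[1],1),round(r[2],2))
E
```

```text
top0 [277 180  69  19 399] V 163.0 rect [665.5 -53. ] [183.   16.8] 80.09 cen [665.7 -52. ] yaw of +y -9.8 depth z 0.0302
top0 [272 204  69  19 400] V 164.0 rect [600.1 -42.1] [183.4  15.9] 80.03 cen [599.9 -41.7] yaw of +y -9.81 depth z 0.0303
rail origin [ 6.40811015e-01 -5.49568494e-04] yaw -9.80804955695921
0.103 [0.6584 0.1009] [253.3 191.7]
-0.006 [ 0.6398 -0.0065] [292.9 199.4]
-0.046 [ 0.633  -0.0459] [307.6 202.3]
-0.086 [ 0.6262 -0.0853] [322.2 205.2]
0.157 [0.6676 0.1542] [233.8 187.8]
-0.139 [ 0.6171 -0.1375] [341.7 209. ]
green top h 0.06646215656314265
green [320 266  11  16  80] [439.6 -89.4] [34.8 20.5] 13.61
flange [300 192  44  25 698] [624.9 -79.2] [117.7  52.8] 80.29
side0 [253 172  33  51 344] V 159.0 rect [664.7 -54.5] [182.8  16.6] 80.32 cen [665.6 -48.7] yaw of +y -9.76 depth z 0.0315
side0 [278 179  32  52 361] V 158.0 rect [600.1 -44.1] [183.2  15.9] 80.39 cen [600.5 -38.5] yaw of +y -9.74 depth z 0.0315
rail origin [0.64101926 0.00269039] yaw -9.747753124385909
0.103 [0.6585 0.1042] [257. 250.]
-0.006 [ 0.64   -0.0032] [274.9 216.6]
-0.046 [ 0.6332 -0.0426] [280.9 205.3]
-0.086 [ 0.6265 -0.0821] [286.7 194.6]
0.157 [0.6676 0.1574] [247.3 268.3]
-0.139 [ 0.6175 -0.1343] [293.9 181. ]
green top h 0.06688828370269792
green [355 185  17   9  98] [440.2 -88.5] [37.  27.2] 11.71
flange [345 184  31  27 308] [ 444. -106.] [61.4 92.3] 16.35
```

```bash
python3 - <<'E'
from h import *
T=load("top0");S_=load("side0")
for n,c,b in(("top0",T,(305,255,358,292)),("side0",S_,(340,165,382,216))):
    hsv=cv2.cvtColor(c["image"],cv2.COLOR_RGB2HSV);H,S,V=[hsv[...,i].astype(int) for i in range(3)]
    box=np.zeros(H.shape,bool);box[b[1]:b[3],b[0]:b[2]]=1
    w=(S<60)&(V>120)&box
    g=(H>55)&(H<90)&(S>70)&(V>30)&box; r=((H<5)|(H>174))&(S>120)&(V>60)&box
    for nm,m,h in(("flange",w|((g|r) if n=="top0" else False),.022),("white",w,.022),("greentop",(g&(V>85))|r if n=="top0" else g&(V>75),.066)):
        k,l,st,_=cv2.connectedComponentsWithStats(m.astype(np.uint8));i=1+np.argmax(st[1:,4])
        v,u=np.nonzero(l==i);X=np.array([ray(c,a,bb,h)[:2] for a,bb in zip(u,v)])
        q=cv2.minAreaRect((X*1000).astype(np.float32));print(n,nm,st[i],np.round(q[0],1),np.round(q[1],1),round(q[2],2))
    v,u=np.nonzero(r);q=depth_pts(c)[r];print("knob px",u.mean(),v.mean(),u.min(),u.max(),v.min(),v.max(),"V green",np.percentile(V[g],[5,25,50,75,95]))
# knob top disc: centroid of top-surface pixels
E
python3 - <<'E'
import sys;sys.path.insert(0,'.')
from h import *
crop("top0",305,255,360,295,12,"pics/c.png")
crop("side0",335,160,390,215,10,"pics/d.png")
E
```

```text
top0 flange [311 258  39  31 785] [ 445.  -107.2] [61.2 91.8] 16.28
top0 white [311 258  39  31 518] [ 445.  -107.2] [61.2 91.8] 16.28
top0 greentop [328 263  16  15 164] [ 447.7 -115.6] [33.7 37.3] 15.44
knob px 332.6842105263158 270.82105263157894 328 338 266 276 V green [ 66. 112. 125. 128. 133.]
side0 flange [345 184  31  27 308] [ 444. -106.] [61.4 92.3] 16.35
side0 white [345 184  31  27 308] [ 444. -106.] [61.4 92.3] 16.35
side0 greentop [355 185  17   8  85] [440.6 -90.1] [37.  23.8] 11.71
knob px 362.74242424242425 178.09848484848484 358 368 172 185 V green [ 59.  64.  73. 119. 129.]
```

View pics/c.png

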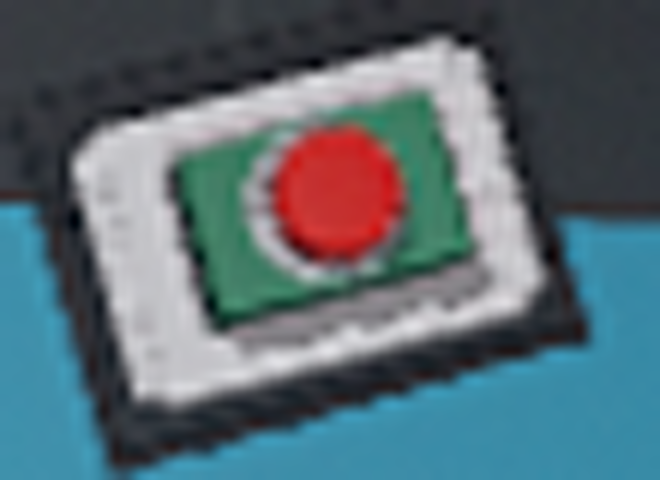

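View pics/d.png

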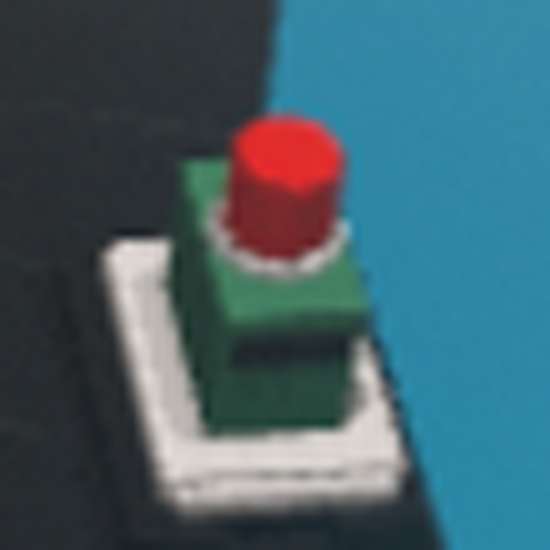

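```bash
cat >> h.py <<'E'
from scipy.spatial.transform import Rotation as Rot
def tool(s):
    return Rot.from_euler("xyz",s["orientation"],degrees=True).as_matrix()
def goto(s,pos,ydir):
    "tool-frame shift (mm, in present tool axes) and world-wise rotvec (tool axes, deg) to point down with tool y along ydir (deg)"
    A=tool(s);x=np.array([0,0,-1.]);y=np.array([np.cos(np.radians(ydir)),np.sin(np.radians(ydir)),0]);B=np.stack([x,y,np.cross(x,y)],1)
    return (A.T@(np.array(pos)-s["ee_pos"])*1e3).round(1),np.degrees(Rot.from_matrix(A.T@B).as_rotvec()).round(2)
E
python3 - <<'E'
from h import *
from plant import ctrl
T=load("top0");S=load("side0")
print("knob top",tri([(T,332.7,270.6),(S,363.2,175.0)]),ray(T,332.7,270.6,.0935),ray(S,363.2,175,.0935))
# flange corners in both views -> height
s=ctrl.get_state();print(tool(s).round(3))
for yd in(16.3,196.3):print(yd,goto(s,[.4445,-.1065,.12],yd))
E
```

```text
knob top [ 0.44503493 -0.10727824  0.09375582] [ 0.44469074 -0.10724754  0.0935    ] [ 0.44538607 -0.1076497   0.0935    ]
[[-0.001  0.234  0.972]
 [-0.002  0.972 -0.234]
 [-1.    -0.002 -0.   ]]
16.3 (array([ 111.4, -673.8,  457.1]), array([6.019e+01, 6.000e-02, 1.100e-01]))
196.3 (array([ 111.4, -673.8,  457.1]), array([-1.1981e+02, -1.3000e-01,  7.0000e-02]))
```

```bash
python3 -m creep '[[[0,0,0],[8.59,0,0],85],[[0,0,0],[8.59,0,0],85],[[0,0,0],[8.59,0,0],85],[[0,0,0],[8.59,0,0],85],[[0,0,0],[8.59,0,0],85],[[0,0,0],[8.59,0,0],85],[[0,0,0],[8.59,0,0],85],[[0,0,0],[0,0,0],85]]'
python3 -m creep '[[[0,18,45],[0,0,0],85],[[0,18,45],[0,0,0],85],[[0,18,45],[0,0,0],85],[[0,18,45],[0,0,0],85],[[0,18,45],[0,0,0],85],[[0,18,45],[0,0,0],85],[[0,18,45],[0,0,0],85],[[0,18,45],[0,0,0],85],[[0,18,45],[0,0,0],85],[[0,-11,45],[0,0,0],85],[[0,-11,45],[0,0,0],85],[[0,-11,45],[0,0,0],85],[[0,-11,45],[0,0,0],85],[[0,-11,45],[0,0,0],85],[[0,-11,45],[0,0,0],85],[[0,-11,45],[0,0,0],85],[[0,-11,45],[0,0,0],85],[[0,-11,45],[0,0,0],85],[[0,0,0],[0,0,0],85],[[0,0,0],[0,0,0],85]]' 40
python3 - <<'E'
from h import *
from plant import ctrl
s=ctrl.get_state();print(s["t"],s["ee_pos"],s["joint_pos"],goto(s,[.4448,-.107,.034],16.3))
E
```

```text
t: 0.9
ee_pos: [0.1576, 0.6559, 0.2305]
orientation: [-31.1, 89.9, -104.8]
ft_force: [0.2, 0.1, 0.3]
finger_gap: 0.0851
t: 2.9
ee_pos: [0.4459, -0.104, 0.231]
orientation: [-154.8, 89.9, 131.6]
ft_force: [-0.8, 0.6, 0.5]
finger_gap: 0.0849
2.9 [ 0.44593282 -0.10403152  0.23102542] [-1.62695037e+01 -8.95949309e+00  1.17229193e+02  2.86500054e-02
  7.17735719e+01 -3.26014013e+01] (array([197. ,  -1.8,   2.7]), array([ 0.02, -0.05,  0.02]))
```

```bash
python3 -m creep '[[[20,-1.8,2.7],[0,0,0],85],[[40,0,0],[0,0,0],85],[[40,0,0],[0,0,0],85],[[0,0,0],[0,0,0],85],[[0,0,0],[0,0,0],85]]'
python3 - <<'E'
from h import *
from plant import ctrl
s=ctrl.get_state();print(s["t"],goto(s,[.4448,-.107,.034],16.3))
for n in("top","side"):
    c=ctrl.camera(n);np.savez(f"{n}1.npz",**c)
crop("top1",260,200,400,320,5,"pics/e.png");crop("side1",310,110,430,230,5,"pics/f.png")
E
```

```text
t: 3.4
ee_pos: [0.4448, -0.1048, 0.1311]
orientation: [-128.9, 89.9, 157.6]
ft_force: [0.4, 0.0, 1.4]
finger_gap: 0.0851
3.4 (array([97.1, -0.4,  2.2]), array([ 0.23, -0.08,  0.1 ]))
```

View pics/f.png

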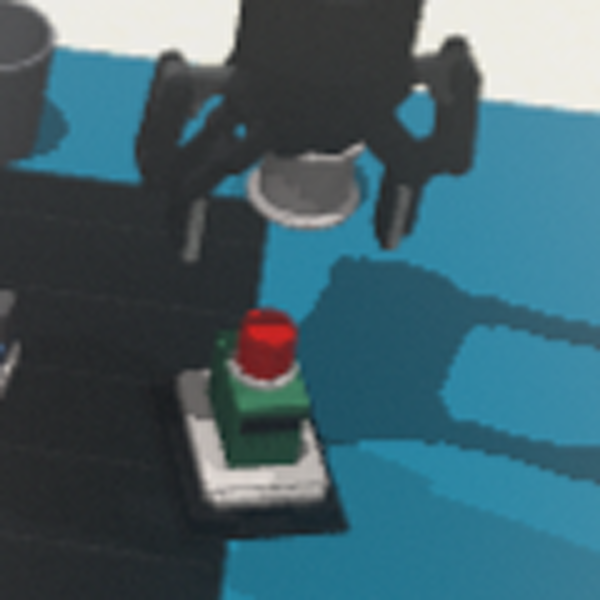

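```bash
python3 -m creep '[[[30,-0.4,2.2],[0,0,0],85],[[30,0,0],[0,0,0],85],[[25,0,0],[0,0,0],85],[[12,0,0],[0,0,0],85],[[0,0,0],[0,0,0],85],[[0,0,0],[0,0,0],85]]'
python3 - <<'E'
from h import *
from plant import ctrl
s=ctrl.get_state();print(s["t"],s["ft_force"],goto(s,[.4448,-.107,.034],16.3))
E
```

```text
t: 4.1
ee_pos: [0.4472, -0.1088, 0.036]
orientation: [57.0, 89.8, -16.6]
ft_force: [-0.5, 0.6, -0.1]
finger_gap: 0.0849
4.1 [-0.49004573  0.55736735 -0.08361635] (array([ 1.9, -1.8, -2.4]), array([ 0.08,  0.09, -0.13]))
```

```bash
python3 -m creep '[[[0,0,0],[0,0,0],85],[[0,0,0],[0,0,0],85]]';python3 -m creep '[[[0,0,0],[0,0,0],85]]'; python3 - <<'E'
from h import *
from plant import ctrl
s=ctrl.get_state();print(s["t"],s["qd"].round(2),goto(s,[.4448,-.107,.034],16.3))
E
```

```text
t: 4.3
ee_pos: [0.447, -0.1089, 0.0358]
orientation: [56.7, 89.8, -17.0]
ft_force: [0.2, -0.3, 0.3]
finger_gap: 0.0852
t: 4.4
ee_pos: [0.4464, -0.1087, 0.0353]
orientation: [56.4, 89.9, -17.2]
ft_force: [-1.1, 0.5, 0.0]
finger_gap: 0.0853
4.4 [-0.05  0.3   0.45  0.02 -0.03 -0.03] (array([ 1.3, -1. , -2.1]), array([ 0.06,  0.06, -0.09]))
```

```bash
python3 -m creep '[[[1,-0.5,-2],[0,0,0],85],[[0,0,0],[0,0,0],70],[[0,0,0],[0,0,0],60],[[0,0,0],[0,0,0],50],[[0,0,0],[0,0,0],44],[[0,0,0],[0,0,0],30],[[0,0,0],[0,0,0],20],[[0,0,0],[0,0,0],20],[[0,0,0],[0,0,0],20],[[0,0,0],[0,0,0],20],[[0,0,0],[0,0,0],20]]' 60
python3 - <<'E'
from h import *
from plant import ctrl
s=ctrl.get_state();print(s["t"],s["ft_force"],s["moment"],s["finger_gap"],goto(s,[.4448,-.107,.034],16.3))
E
```

```text
t: 5.5
ee_pos: [0.4456, -0.1068, 0.0338]
orientation: [66.4, 89.9, -7.2]
ft_force: [5.3, 2.4, 2.3]
finger_gap: 0.0349
5.5 [5.27194509 2.41191178 2.25066046] [ 0.33404427 -0.74541083 -0.03440392] 0.03485974097236918 (array([-0.2, -0.8, -0. ]), array([ 0.05,  0.05, -0.11]))
```

```bash
python3 -m creep '[[[-5,0,0],[0,0,0],20],[[-15,0,0],[0,0,0],20],[[-25,0,0],[0,0,0],20],[[-30,0,0],[0,0,0],20],[[-25,0,0],[6.5,0,0],20],[[0,0,0],[6.5,0,0],20],[[0,0,0],[6.5,0,0],20],[[0,0,0],[6.6,0,0],20],[[0,15,-20],[0,0,0],20],[[0,25,-35],[0,0,0],20],[[0,30,-40],[0,0,0],20],[[0,30,-40],[0,0,0],20],[[0,30,-40],[0,0,0],20],[[0,22,-32],[0,0,0],20],[[0,15,-22],[0,0,0],20],[[0,7,-10],[0,0,0],20],[[0,0,0],[0,0,0],20],[[0,0,0],[0,0,0],20],[[0,0,0],[0,0,0],20],[[0,0,0],[0,0,0],20]]'
python3 - <<'E'
from h import *
from plant import ctrl
for n in("top","side"):
    c=ctrl.camera(n);np.savez(f"{n}2.npz",**c)
crop("top2",200,110,340,230,5,"pics/g.png");crop("side2",200,160,340,290,5,"pics/i.png")
s=ctrl.get_state();print(s["t"],s["ft_force"],s["moment"],s["finger_gap"],goto(s,[.658,.0988,.034],-9.8))
E
```

```text
t: 7.5
ee_pos: [0.6553, 0.0983, 0.133]
orientation: [-61.4, 89.9, -161.2]
ft_force: [0.5, -0.9, -6.1]
finger_gap: 0.0351
7.6 [ 0.24040442  0.96102684 -6.2047895 ] [ 0.00246438 -0.02069953 -0.00256005] 0.03530428177359871 (array([99.5,  2.1, -0.6]), array([0.  , 0.01, 0.01]))
```

View pics/g.png

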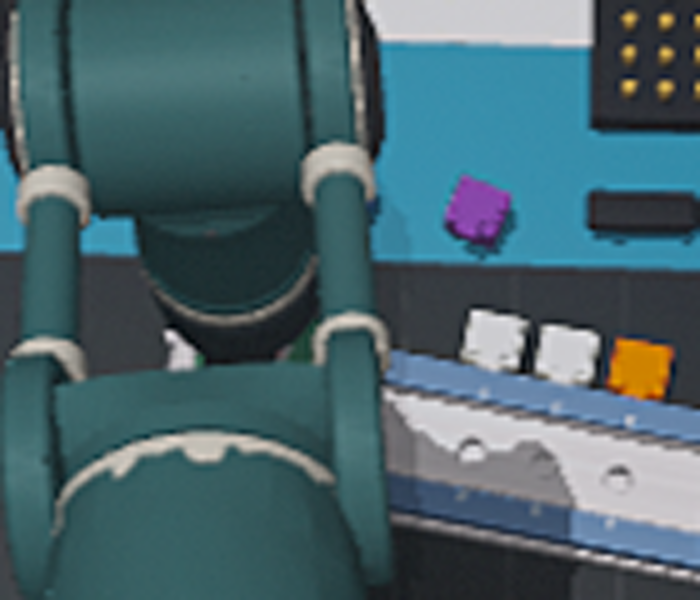

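View pics/i.png

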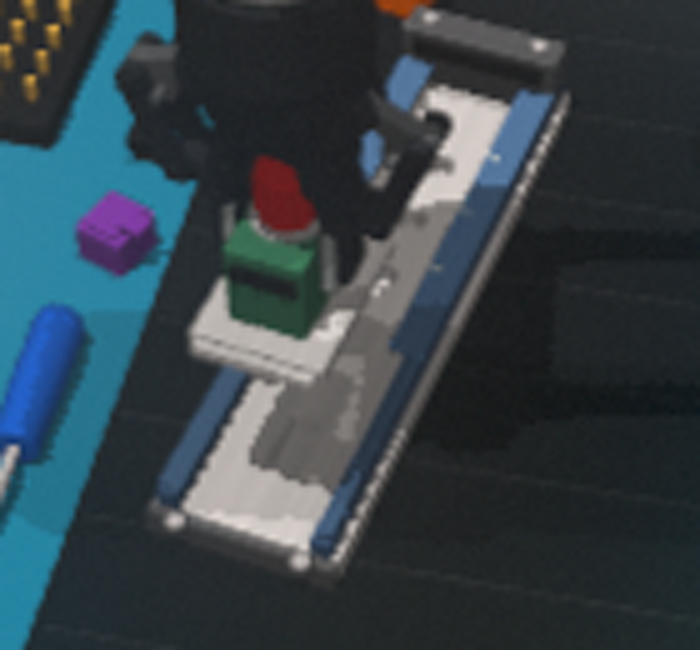

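```bash
python3 -m creep '[[[15,2,-0.5],[0,0,0],20],[[25,0,0],[0,0,0],20],[[20,0,0],[0,0,0],20],[[10,0,0],[0,0,0],20],[[0,0,0],[0,0,0],20],[[0,0,0],[0,0,0],20],[[0,0,0],[0,0,0],20],[[0,0,0],[0,0,0],20]]'
python3 - <<'E'
from h import *
from plant import ctrl
for n in("side",):
    c=ctrl.camera(n);np.savez(f"{n}3.npz",**c)
crop("side3",200,160,340,290,5,"pics/j.png")
s=ctrl.get_state();print(s["t"],s["ft_force"],s["moment"],s["finger_gap"],goto(s,[.658,.0988,.034],-9.8))
E
```

```text
t: 8.4
ee_pos: [0.6598, 0.0997, 0.065]
orientation: [106.0, 89.8, 6.2]
ft_force: [-0.0, -0.5, -5.8]
finger_gap: 0.0352
8.45 [-0.73285057 -0.28196453 -5.49919207] [-0.03456688 -0.04518887 -0.03333582] 0.03483477350047575 (array([30.8, -1.5,  1.2]), array([ 0.06, -0.04, -0.14]))
```

View pics/j.png

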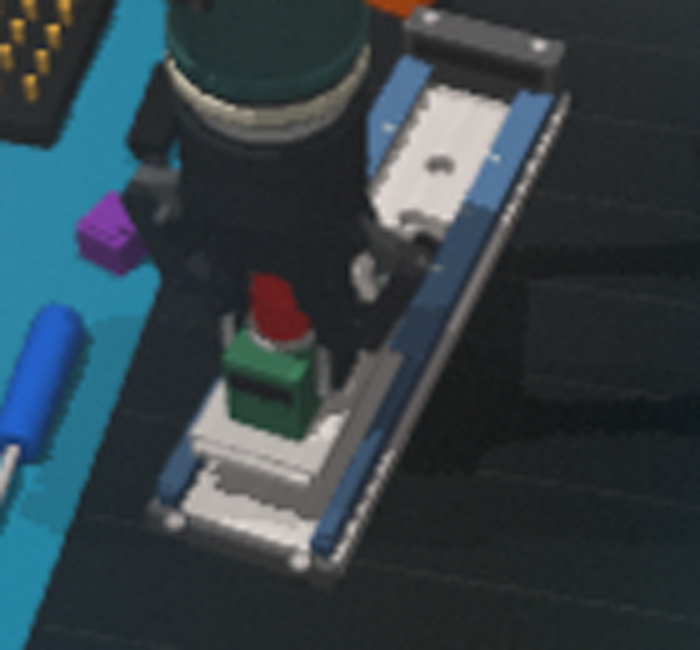

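```bash
python3 - <<'E'
from h import *
c=load("side3");a=ray(c,238.3,246.8,.051);b=ray(c,264.0,254.0,.051);print(a,b,np.linalg.norm(a-b),(a+b)/2, (a+b)/2-np.array([.170,.985,0])*.045)
print(proj(c,[.6768,.208,.014]))
E
```

```text
[0.69264126 0.1307784  0.051     ] [0.63305061 0.13841186 0.051     ] 0.06007758208494071 [0.66284593 0.13459513 0.051     ] [0.65519593 0.09027013 0.051     ]
(np.float64(237.10422509281833), np.float64(286.779914115344))
```

```bash
python3 - <<'E'
from h import *
d=np.array([.170,.985,0])
c=load("side3")
for (p,q,z,L) in(((228,360),(315,383),.097,.028),((222,410-6),(313,440),.053,.028)):
    a=ray(c,200+p[0]/5-.4,160+p[1]/5-.4,z);b=ray(c,200+q[0]/5-.4,160+q[1]/5-.4,z);print(a,b,np.linalg.norm(a-b),(a+b)/2-d*L)
# same on the initial picture d.png, block top end corners
c=load("side0");d=np.array([-.281,.96,0])
a=ray(c,335+232/10-.45,160+322/10-.45,.066);b=ray(c,335+368/10-.45,160+305/10-.45,.066);print(a,b,np.linalg.norm(a-b),(a+b)/2-d*.028)
crop("side3",230,210,280,262,12,"pics/k.png")
E
```

```text
[0.67652488 0.12203741 0.097     ] [0.63747807 0.12673165 0.097     ] 0.03932796854076603 [0.65224147 0.09680453 0.097     ]
[0.68446389 0.11250005 0.053     ] [0.64044437 0.12378326 0.053     ] 0.045442586866090165 [0.65769413 0.09056166 0.053     ]
[ 0.45210821 -0.07645318  0.066     ] [ 0.42057088 -0.08883688  0.066     ] 0.03388154872818145 [ 0.44420754 -0.10952503  0.066     ]
```

View pics/k.png

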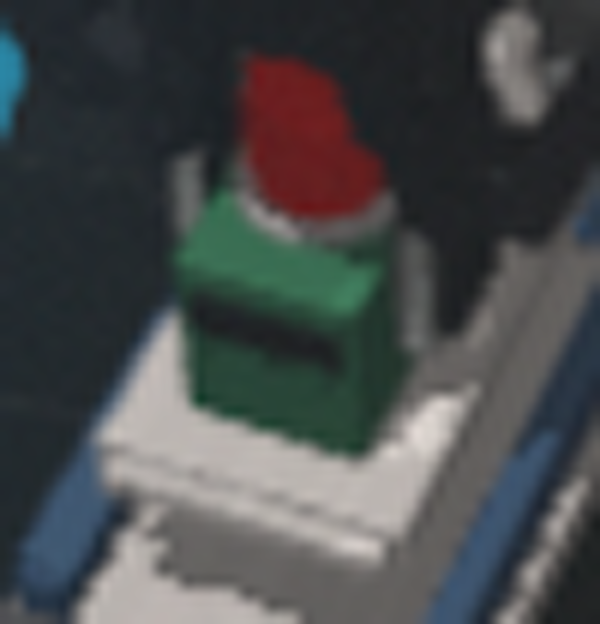

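```bash
python3 - <<'E'
from h import *
d=np.array([.170,.985,0])
c=load("side3")
for (p,q,z,L) in(((178,265),(358,308),.097,.028),((98,440),(395,542),.053,.0445),((190,405),(360,455),.053,.028)):
    a=ray(c,230+p[0]/12-.46,210+p[1]/12-.46,z);b=ray(c,230+q[0]/12-.46,210+q[1]/12-.46,z);print(a,b,np.linalg.norm(a-b),(a+b)/2-d*L)
print(proj(c,[.6588,.1,.1245]))
E
```

```text
[0.67822688 0.12245505 0.097     ] [0.64475667 0.12549809 0.097     ] 0.03360826252733706 [0.65673178 0.09639657 0.097     ]
[0.69380026 0.13091758 0.053     ] [0.63548435 0.14235375 0.053     ] 0.05942669371971571 [0.65707731 0.09280316 0.053     ]
[0.67943112 0.11970911 0.053     ] [0.64622102 0.12457761 0.053     ] 0.03356505417745387 [0.65806607 0.09456336 0.053     ]
(np.float64(255.25517434197417), np.float64(216.6890195612497))
```

```bash
python3 -m creep '[[[8,0,-2],[0,0,0],20],[[8,0,0],[0,0,0],20],[[5,0,0],[0,0,0],20],[[0,0,0],[0,0,0],20],[[0,0,0],[0,0,0],20],[[0,0,0],[0,0,0],20]]'
python3 - <<'E'
from h import *
from plant import ctrl
c=ctrl.camera("side");np.savez("side4.npz",**c)
crop("side4",225,205,290,275,9,"pics/l.png")
s=ctrl.get_state();print(s["t"],s["ft_force"],s["moment"],s["finger_gap"],goto(s,[.658,.1,.034],-9.8))
E
```

```text
t: 9.05
ee_pos: [0.6588, 0.1016, 0.0423]
orientation: [-81.1, 90.0, 179.1]
ft_force: [0.1, 0.2, -6.2]
finger_gap: 0.0351
9.1 [ 1.04943679  0.80128417 -6.5195232 ] [-0.05265044 -0.02885538  0.07190224] 0.034866731148954874 (array([ 8.4, -0.6,  1.7]), array([ 0.06, -0.  ,  0.  ]))
```

View pics/l.png

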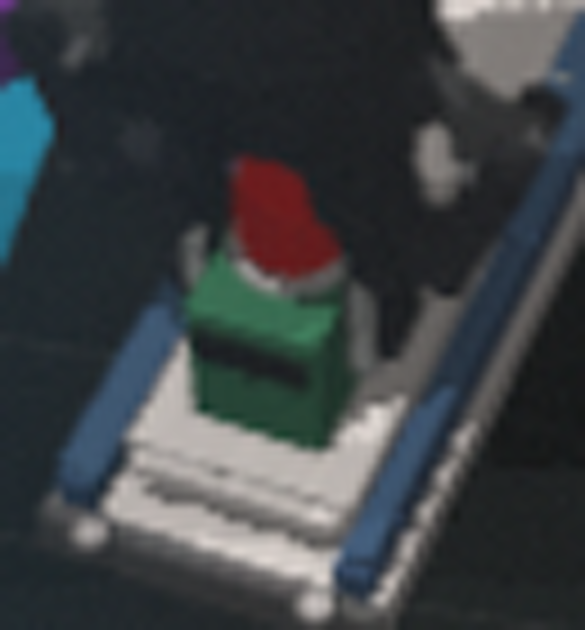

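```bash
python3 -m creep '[[[3,0,0],[0,0,0],20],[[2.5,0,0],[0,0,0],20],[[2,0,0],[0,0,0],20],[[0.5,0,0],[0,0,0],20],[[0,0,0],[0,0,0],20],[[0,0,0],[0,0,0],20],[[0,0,0],[0,0,0],20]]'
python3 - <<'E'
from h import *
from plant import ctrl
c=ctrl.camera("side");np.savez("side5.npz",**c)
crop("side5",225,205,290,275,9,"pics/m.png")
s=ctrl.get_state();print(s["t"],s["ft_force"],s["moment"],s["finger_gap"],goto(s,[.658,.1,.034],-9.8))
E
```

```text
t: 9.8
ee_pos: [0.6589, 0.1016, 0.0343]
orientation: [97.5, 90.0, -2.2]
ft_force: [0.2, 0.5, -6.6]
finger_gap: 0.0353
9.85 [-4.54370491e-01 -2.83447788e-03 -7.37522802e+00] [-0.04485455 -0.05252991 -0.03164091] 0.035199748599028045 (array([ 0.3, -0.6,  1.7]), array([ 0.06, -0.  , -0.01]))
```

View pics/m.png

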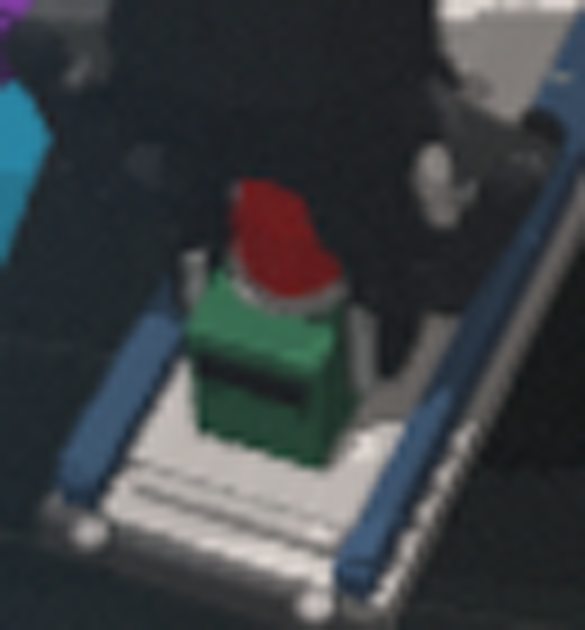

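```bash
python3 -m creep '[[[1,0,0],[0,0,0],20],[[0,0,0],[0,0,0],20],[[0,0,0],[0,0,0],20]]'
python3 -m creep '[[[1,0,0],[0,0,0],20],[[0,0,0],[0,0,0],20],[[0,0,0],[0,0,0],20]]'
```

```text
t: 10.15
ee_pos: [0.6591, 0.1016, 0.0339]
orientation: [102.7, 90.0, 3.0]
ft_force: [-1.7, -0.2, -1.9]
finger_gap: 0.035
t: 10.45
ee_pos: [0.6591, 0.1016, 0.0339]
orientation: [104.7, 90.0, 4.9]
ft_force: [-4.8, -0.4, 5.5]
finger_gap: 0.0353
```

```bash
python3 -m creep '[[[-1,0,0],[0,0,0],20],[[0,0,0],[0,0,0],36],[[0,0,0],[0,0,0],40],[[0,0,0],[0,0,0],46],[[0,0,0],[0,0,0],50],[[0,0,0],[0,0,0],50],[[-5,0,0],[0,0,0],50],[[-20,0,0],[0,0,0],50],[[-30,0,0],[0,0,0],50],[[-40,0,0],[0,0,0],50],[[-30,0,0],[0,0,0],50],[[0,0,0],[0,0,0],50],[[0,0,0],[0,0,0],50],[[0,0,0],[0,0,0],50]]'
python3 - <<'E'
from h import *
from plant import ctrl
for n in("top","side"):
    c=ctrl.camera(n);np.savez(f"{n}6.npz",**c)
crop("side6",215,180,305,280,7,"pics/n.png")
crop("top6",215,140,345,230,6,"pics/n2.png")
s=ctrl.get_state();print(s["t"],s["ft_force"],s["moment"],s["finger_gap"],s["ee_pos"])
E
```

```text
t: 11.85
ee_pos: [0.6577, 0.1014, 0.1568]
orientation: [-73.8, 89.9, -173.5]
ft_force: [-0.5, -0.9, 0.1]
finger_gap: 0.0498
11.95 [ 0.39823704 -0.27581283 -0.44034689] [-0.00499252  0.03551822 -0.0485278 ] 0.04989943372221623 [0.65736597 0.10139339 0.15601217]
```

View pics/n.png

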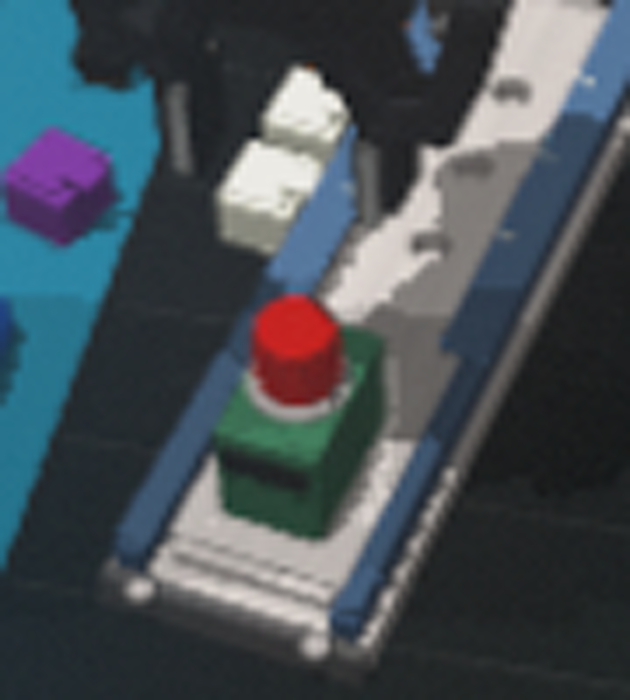

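View pics/n2.png

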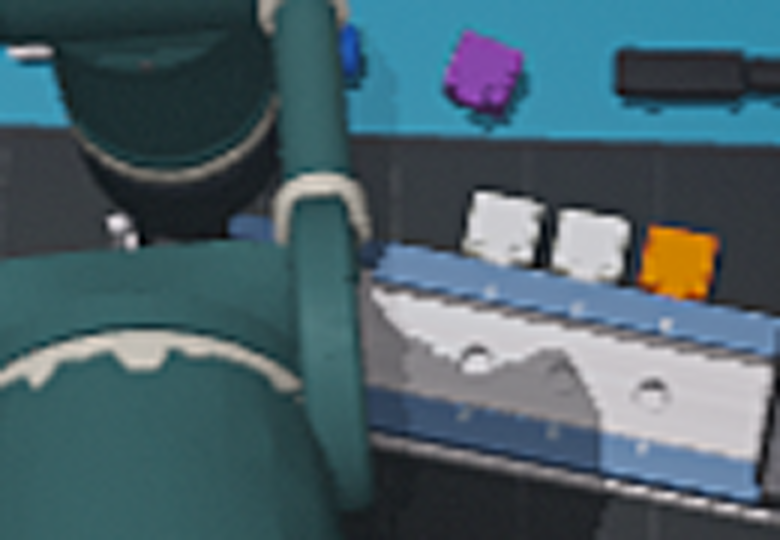

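```bash
python3 - <<'E'
from h import *
from plant import ctrl
c=load("side6");k=ray(c,257.0,226.4,.0935);print(k)
P=depth_pts(c);hsv=cv2.cvtColor(c["image"],cv2.COLOR_RGB2HSV);H,S,V=[hsv[...,i].astype(int) for i in range(3)]
r=((H<5)|(H>174))&(S>150)&(V>170);v,u=np.nonzero(r);print(u.mean(),v.mean(),len(u),np.median(P[r],0),ray(c,u.mean(),v.mean(),.0935))
s=ctrl.get_state();print(s["ee_pos"],goto(s,[k[0],k[1],.069],-9.8))
E
```

```text
[0.65625685 0.10012339 0.0935    ]
256.910447761194 224.38805970149255 67 [0.6579329  0.10140615 0.09457011] [0.65779769 0.09464082 0.0935    ]
[0.65736597 0.10139339 0.15601217] (array([87. , -0.6,  1.3]), array([0.06, 0.06, 0.21]))
```

```bash
python3 -m creep '[[[25,-0.5,1],[0,0,0],50],[[30,0,0],[0,0,0],50],[[18,0,0],[0,0,0],50],[[8,0,0],[0,0,0],50],[[4,0,0],[0,0,0],50],[[0,0,0],[0,0,0],50],[[0,0,0],[0,0,0],50],[[0,0,0],[0,0,0],50],[[0,0,0],[0,0,0],50]]' 50
python3 - <<'E'
from h import *
from plant import ctrl
c=ctrl.camera("side");np.savez("side7.npz",**c)
crop("side7",215,180,305,280,7,"pics/o.png")
s=ctrl.get_state();print(s["t"],s["ft_force"],s["moment"],s["ee_pos"],goto(s,[.6565,.1,.070],-9.8))
E
```

```text
t: 12.85
ee_pos: [0.659, 0.1008, 0.0746]
orientation: [105.9, 89.9, 6.2]
ft_force: [0.0, -0.1, -1.1]
finger_gap: 0.0499
12.9 [ 0.21708623 -0.95878567  0.34843066] [-0.02362654 -0.02192155  0.03630147] [0.65879438 0.1007321  0.07429815] (array([ 4.3, -2.1,  1.1]), array([ 0.06, -0.02, -0.09]))
```

View pics/o.png

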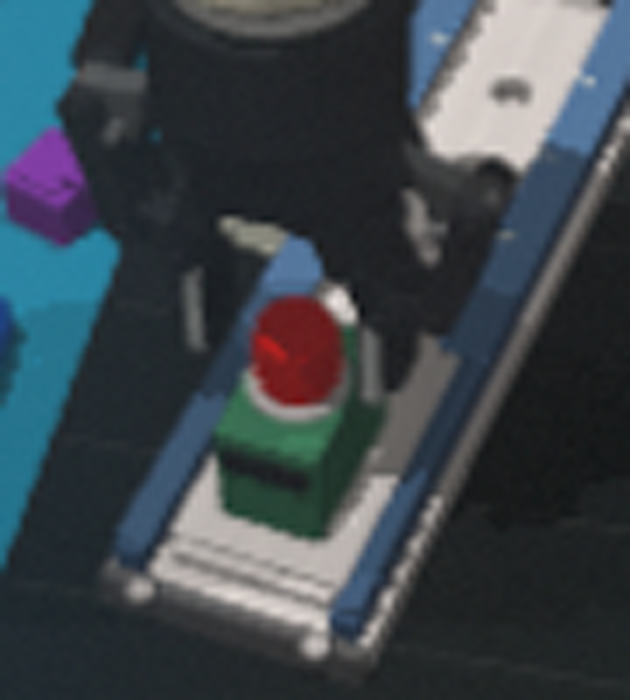

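```bash
python3 - <<'E'
from h import *
c=load("side7")
f=lambda X:[((np.array(proj(c,X))-[215,180]+.43)*7).round(0)]
print(f([.6588,.1007,.0743]),f([.6588,.1007,.0935]),f([.6565,.1,.0935]),f([.6565,.1,.0675]))
for sg in(-1,1):
  print(f([.6588+sg*.025*.985,.1007-sg*.025*.17,.0743]))
E
```

```text
[array([291., 367.])] [array([289., 328.])] [array([296., 327.])] [array([300., 381.])]
[array([365., 390.])]
[array([218., 345.])]
```

```bash
python3 -m creep '[[[2,-1.5,0.5],[0,0,0],50],[[2,0,0],[0,0,0],50],[[0,0,0],[0,0,0],50],[[0,0,0],[0,0,0],50],[[0,0,0],[0,0,0],50],[[0,0,0],[0,0,0],40],[[0,0,0],[0,0,0],32],[[0,0,0],[0,0,0],28],[[0,0,0],[0,0,0],15],[[0,0,0],[0,0,0],15],[[0,0,0],[0,0,0],15],[[0,0,0],[0,0,0],15],[[0,0,0],[0,0,0],15]]' 50
python3 - <<'E'
from h import *
from plant import ctrl
s=ctrl.get_state();print(s["t"],s["ft_force"],s["moment"],s["finger_gap"],s["ee_pos"],goto(s,[.6565,.1,.070],-9.8))
E
```

```text
t: 14.2
ee_pos: [0.6577, 0.1004, 0.07]
orientation: [101.1, 89.9, 1.3]
ft_force: [5.3, -0.5, 1.7]
finger_gap: 0.0243
14.2 [ 5.29025791 -0.45128476  1.73045556] [-0.2474113  -0.9120756   0.03080684] 0.02427616264271062 [0.65770143 0.10037536 0.07001684] (array([ 0. , -1.1,  0.6]), array([ 0.06, -0.03, -0.13]))
```

```bash
python3 -m creep '[[[-4,-0.5,0],[0,0,0],15],[[-4,0,0],[0,0,0],15],[[-4.5,0,0],[0,0,0],15],[[0,0,0],[0,0,0],15],[[0,0,0],[0,0,0],15],[[0,0,0],[0,0,0],15]]' 60
python3 - <<'E'
from h import *
from plant import ctrl
c=ctrl.camera("side");np.savez("side8.npz",**c)
crop("side8",215,180,305,280,7,"pics/p.png")
s=ctrl.get_state();print(s["t"],s["ft_force"],s["moment"],s["finger_gap"],s["ee_pos"])
E
```

```text
t: 14.8
ee_pos: [0.6567, 0.1005, 0.0813]
orientation: [98.3, 89.9, -1.4]
ft_force: [6.6, 0.2, -3.1]
finger_gap: 0.0242
14.85 [ 6.30701025 -1.54755833 -3.06455498] [-0.21649436 -1.3980984  -0.00171058] 0.023844230756196173 [0.65664994 0.10046912 0.08125269]
```

View pics/p.png

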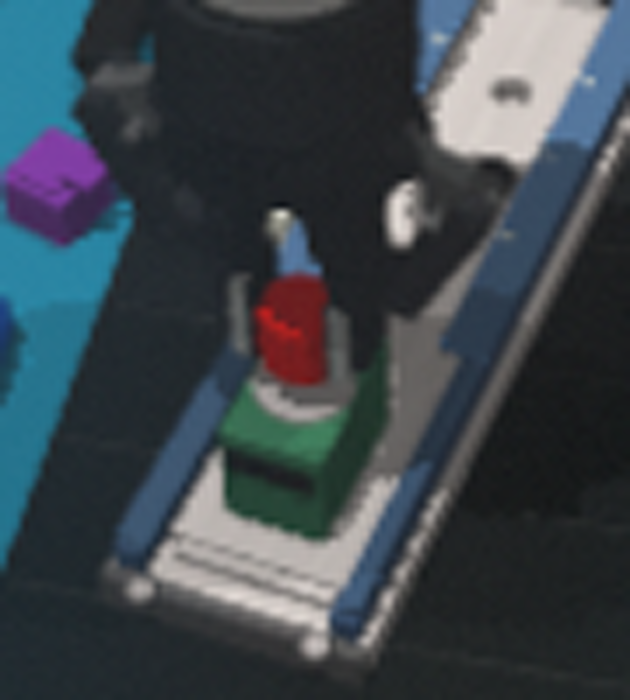

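```bash
python3 -m creep '[[[-0.7,1.2,0],[0,0,0],15],[[0,0,0],[0,0,0],15],[[0,0,0],[0,0,0],15],[[0,0,0],[0,0,0],15]]' 60
python3 - <<'E'
from h import *
from plant import ctrl
s=ctrl.get_state();print(s["t"],s["ft_force"],s["moment"],s["finger_gap"],s["ee_pos"],goto(s,s["ee_pos"],-9.8))
E
```

```text
t: 15.25
ee_pos: [0.6569, 0.1004, 0.082]
orientation: [-82.6, 89.9, 177.7]
ft_force: [4.2, -0.0, -3.2]
finger_gap: 0.0243
15.25 [ 4.24930975 -0.01696046 -3.1547098 ] [-0.01354917 -0.86213508 -0.03551545] 0.024256538105640626 [0.65686914 0.1003917  0.08199977] (array([0., 0., 0.]), array([0.06, 0.01, 0.05]))
```

```bash
python3 -m creep '[[[0,0.6,2],[0,0,0],15],[[0,0.6,4],[0,0,0],15],[[0,0,4],[0,0,0],15],[[0,0,4],[0,0,0],15],[[0,0,4],[0,0,0],15],[[0,0,4],[0,0,0],15],[[0,0,4],[0,0,0],15],[[0,0,4],[0,0,0],15]]' 60
python3 - <<'E'
from h import *
from plant import ctrl
c=ctrl.camera("side");np.savez("side9.npz",**c)
crop("side9",215,170,305,270,7,"pics/q.png")
s=ctrl.get_state();print(s["t"],s["ft_force"],s["moment"],s["finger_gap"],s["ee_pos"],goto(s,s["ee_pos"],-9.8))
E
```

```text
t: 16.05
ee_pos: [0.653, 0.0701, 0.0823]
orientation: [-75.6, 90.0, -175.3]
ft_force: [0.6, 2.0, -2.9]
finger_gap: 0.0239
16.1 [-0.18719829  0.30564205 -3.56793674] [ 0.09728015  0.08805235 -0.04988524] 0.024298579707370274 [0.65295872 0.06937408 0.08232314] (array([0., 0., 0.]), array([0.04, 0.05, 0.04]))
```

View pics/q.png

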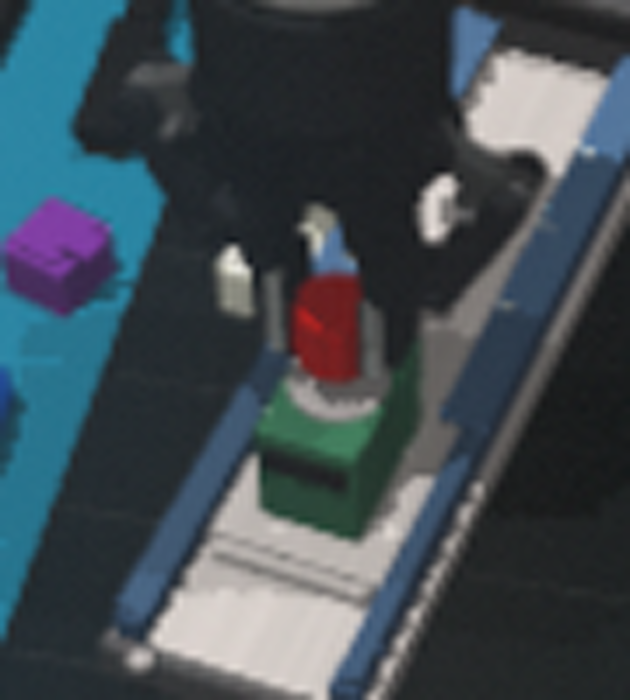

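```bash
python3 -m creep '[[[0,0,4],[0,0,0],15],[[0,0,8],[0,0,0],15],[[0,0,8],[0,0,0],15],[[0,0,8],[0,0,0],15],[[0,0,8],[0,0,0],15],[[0,0,8],[0,0,0],15]]'
python3 -m creep '[[[0,0,8],[0,0,0],15],[[0,0,8],[0,0,0],15],[[0,0,8],[0,0,0],15],[[0,0,8],[0,0,0],15],[[0,0,8],[0,0,0],15],[[0,0,8],[0,0,0],15],[[0,0,8],[0,0,0],15],[[0,0,8],[0,0,0],15],[[0,0,8],[0,0,0],15],[[0,0,8],[0,0,0],15],[[0,0,0],[0,0,0],15],[[0,0,0],[0,0,0],15],[[0,0,0],[0,0,0],15]]'
python3 - <<'E'
from h import *
from plant import ctrl
for n in("top","side"):
    c=ctrl.camera(n);np.savez(f"{n}10.npz",**c)
crop("side10",225,140,335,250,7,"pics/r.png");crop("top10",235,140,365,230,6,"pics/r2.png")
s=ctrl.get_state();print(s["t"],s["ft_force"],s["moment"],s["finger_gap"],s["ee_pos"],goto(s,[.6258,-.0874,.082],-9.8))
E
```

```text
t: 16.7
ee_pos: [0.6458, 0.0263, 0.0825]
orientation: [-29.5, 90.0, -129.2]
ft_force: [0.3, 1.6, -2.4]
finger_gap: 0.0244
t: 18.0
ee_pos: [0.6324, -0.0522, 0.0825]
orientation: [-1.3, 90.0, -101.0]
ft_force: [-0.1, -1.2, -3.1]
finger_gap: 0.0244
18.1 [-1.04352097 -1.81886729 -3.62207836] [-0.31400707  0.11783539  0.01003927] 0.024435357259338927 [ 0.63242508 -0.05181589  0.08246983] (array([ 0.5, -0.5, 36.2]), array([0.08, 0.03, 0.  ]))
```

View pics/r.png

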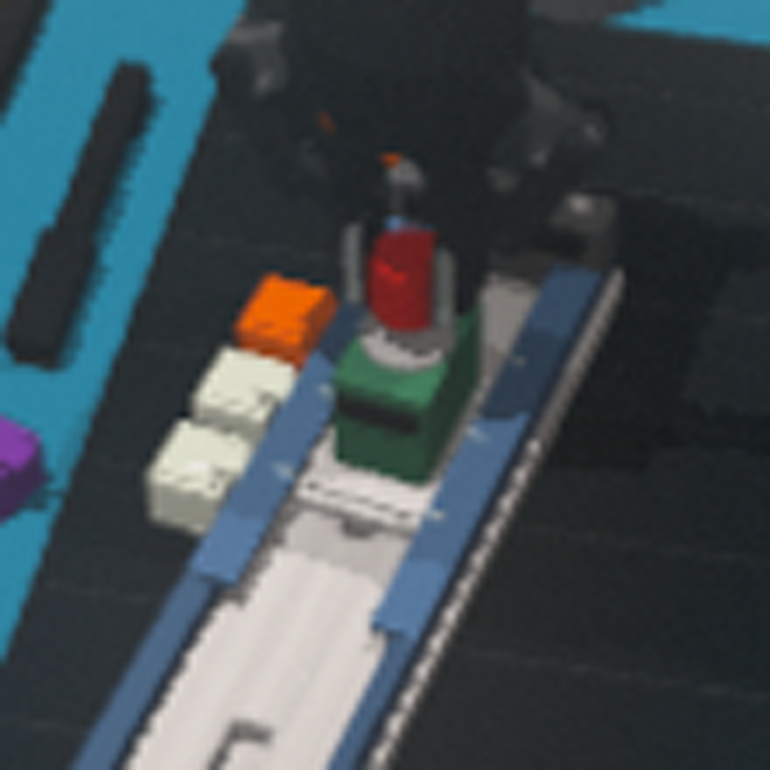

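View pics/r2.png

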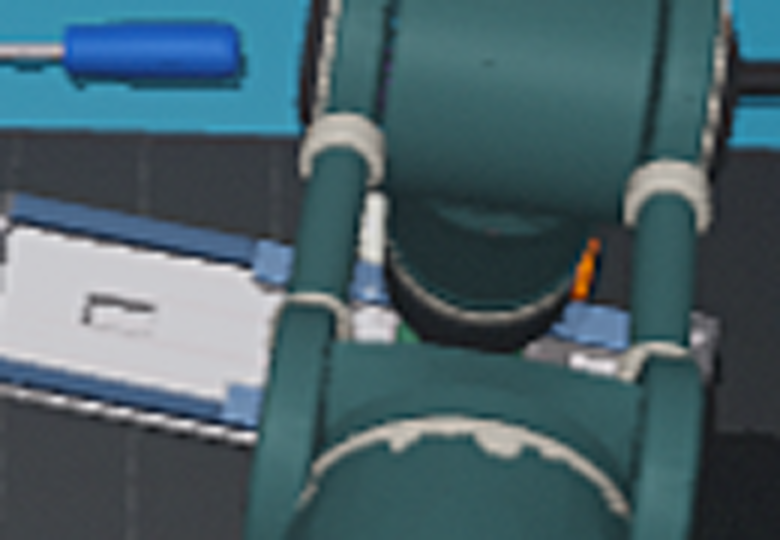

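```bash
python3 - <<'E'
from h import *
T=load("top0");S=load("side0")
for c,pts,o,hole in((T,[(521,146),(501,248)],(222,165),(508,204)),(S,[(264,127),(371,157)],(225,160),(315,165))):
    r=[ray(c,o[0]+p[0]/5-.4,o[1]+p[1]/5-.4,.030) for p in pts];print(r,(r[0]+r[1])/2, "hole",ray(c,o[0]+hole[0]/5-.4,o[1]+hole[1]/5-.4,.014))
E
```

```text
[array([ 0.65378398, -0.09336647,  0.03      ]), array([ 0.59804538, -0.0833681 ,  0.03      ])] [ 0.62591468 -0.08836729  0.03      ] hole [ 0.62556897 -0.08795439  0.014     ]
[array([ 0.65328901, -0.09534605,  0.03      ]), array([ 0.596189  , -0.08533415,  0.03      ])] [ 0.62473901 -0.0903401   0.03      ] hole [ 0.62551001 -0.08948548  0.014     ]
```

```bash
python3 -m creep '[[[0,0,6],[0,0,0],15],[[0,0,8],[0,0,0],15],[[0,0,8],[0,0,0],15],[[0,0,7],[0,0,0],15],[[0,0,5],[0,0,0],15],[[0,0,3],[0,0,0],15],[[0,0,0],[0,0,0],15],[[0,0,0],[0,0,0],15],[[0,0,0],[0,0,0],15],[[0,0,0],[0,0,0],15]]'
python3 - <<'E'
from h import *
from plant import ctrl
c=ctrl.camera("side");np.savez("side11.npz",**c)
crop("side11",235,130,335,230,7,"pics/s.png")
s=ctrl.get_state();print(s["t"],s["ft_force"],s["moment"],s["finger_gap"],s["ee_pos"],goto(s,[.6256,-.0885,.082],-9.8))
E
```

```text
t: 19.1
ee_pos: [0.6262, -0.0885, 0.0825]
orientation: [7.9, 90.0, -91.8]
ft_force: [-0.1, -2.5, -3.8]
finger_gap: 0.0239
19.15 [-0.06803186 -1.03024005 -3.85594374] [-0.31053828  0.09361596  0.07055098] 0.024274683029396688 [ 0.62616864 -0.0884152   0.08248779] (array([ 0.5, -0.5,  0.2]), array([ 0.08,  0.03, -0.  ]))
```

View pics/s.png

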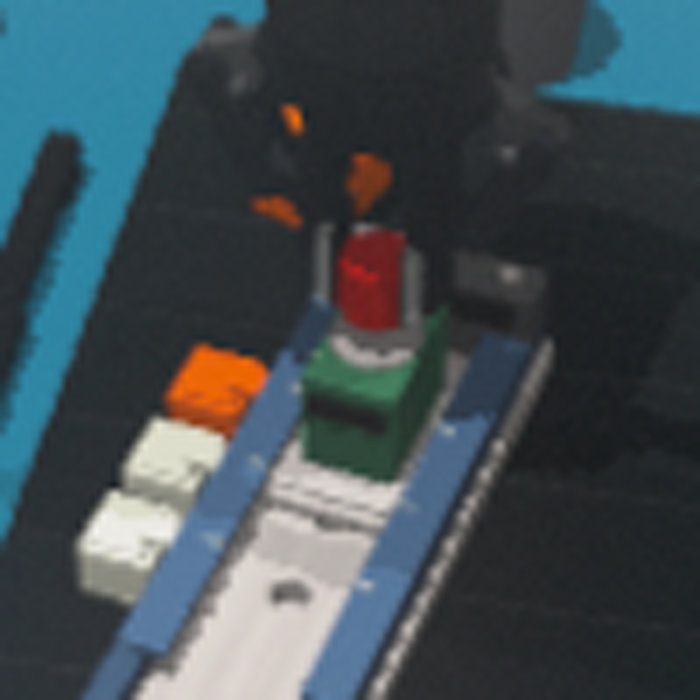

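```bash
python3 -m creep '[[[2,0,0],[0,0,0],15],[[0,0,0],[0,0,0],15],[[0,0,0],[0,0,0],28],[[0,0,0],[0,0,0],36],[[0,0,0],[0,0,0],50],[[0,0,0],[0,0,0],50],[[0,0,0],[0,0,0],50]]'
python3 - <<'E'
from h import *
from plant import ctrl
c=ctrl.camera("side");np.savez("side12.npz",**c)
crop("side12",235,130,335,230,7,"pics/t.png")
s=ctrl.get_state();print(s["t"],s["ft_force"],s["moment"],s["finger_gap"],s["ee_pos"],goto(s,[.6256,-.0885,.082],-9.8))
E
```

```text
t: 19.85
ee_pos: [0.6264, -0.088, 0.0808]
orientation: [105.9, 90.0, 6.2]
ft_force: [-0.5, -0.9, -0.1]
finger_gap: 0.0501
19.9 [-0.14779928 -0.04237486  0.3375249 ] [0.02055737 0.01207118 0.00235522] 0.04996258384569147 [ 0.62633552 -0.08811154  0.08070008] (array([-1.3, -0.7,  0.5]), array([ 0.06, -0.01, -0.02]))
```

View pics/t.png

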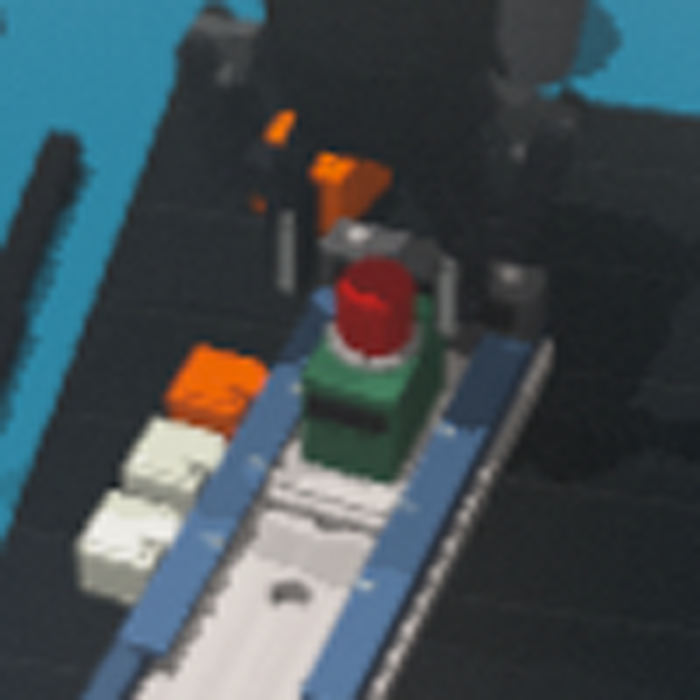

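```bash
python3 -m creep '[[[-10,0,0],[0,0,0],50],[[-25,0,0],[0,0,0],50],[[-35,0,0],[0,0,0],50],[[-40,0,0],[0,0,0],50],[[-30,0,0],[0,0,0],50],[[0,0,-30],[0,0,0],50],[[0,0,-45],[0,0,0],50],[[0,0,-45],[0,0,0],50],[[0,0,-45],[0,0,0],50],[[0,0,-45],[0,0,0],50],[[0,0,-30],[0,0,0],50],[[0,0,0],[0,0,0],50],[[0,0,0],[0,0,0],50],[[0,0,0],[0,0,0],50]]'
python3 - <<'E'
from h import *
from plant import ctrl
for n in("top","side"):
    c=ctrl.camera(n);np.savez(f"{n}13.npz",**c);cv2.imwrite(f"pics/{n}13.png",c["image"][:,:,::-1])
crop("side13",245,140,315,210,9,"pics/u.png");crop("top13",270,170,360,225,8,"pics/u2.png")
for n in("top13","side13"):
    c=load(n);P=depth_pts(c);hsv=cv2.cvtColor(c["image"],cv2.COLOR_RGB2HSV);H,S,V=[hsv[...,i].astype(int) for i in range(3)]
    b=np.zeros(H.shape,bool);b[150:230,230:360]=1
    r=b&((H<5)|(H>174))&(S>150)&(V>60);g=b&(H>55)&(H<90)&(S>70);q=P[r][:,2];k=P[g][:,2]
    print(n,r.sum(),np.percentile(q,[50,75,90,95]).round(4),np.median(P[r],0),"green",np.percentile(k,[75,90,95]).round(4))
E
```

```text
t: 21.3
ee_pos: [0.6667, 0.1474, 0.2208]
orientation: [17.5, 90.0, -82.2]
ft_force: [-0.3, -0.0, -0.4]
finger_gap: 0.0495
top13 89 [0.093  0.0949 0.0959 0.0968] [ 0.62238632 -0.0868089   0.09304547] green [0.0667 0.069  0.0703]
side13 130 [0.0916 0.0946 0.0962 0.0965] [ 0.62424483 -0.0803265   0.09159736] green [0.0661 0.068  0.0684]
```

View pics/u.png

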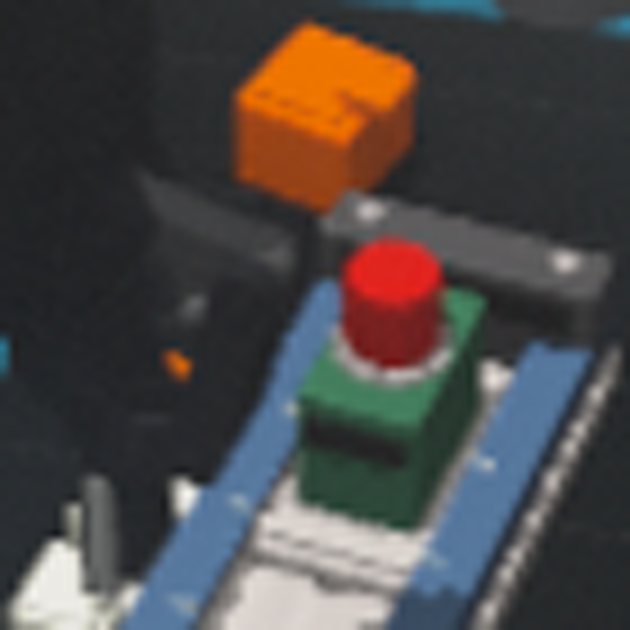

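View pics/u2.png

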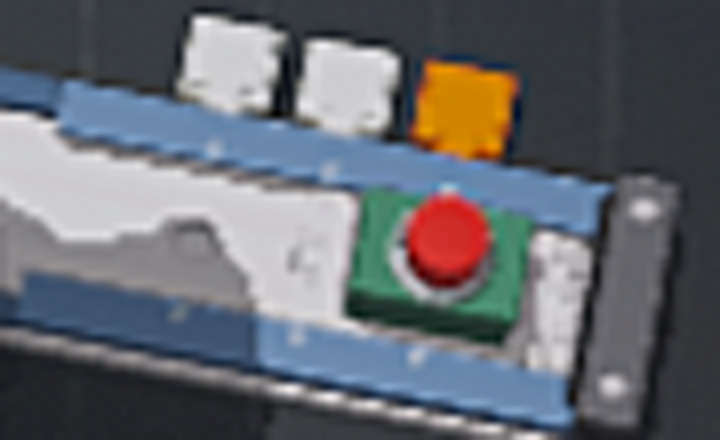

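View pics/top13.png

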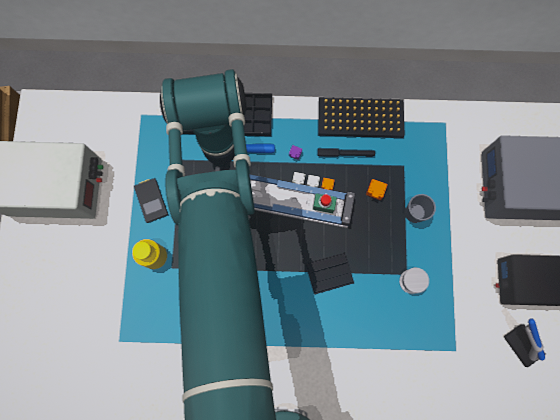

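```bash
python3 -c "
from plant import ctrl
s=ctrl.get_state();print(s['t'],s['qd'].round(2),s['ft_force']);print(ctrl.close_job())"
```

```text
21.4 [-0.22  0.01 -0.    0.1  -0.15  0.13] [-0.20806765 -0.61246768  0.57668313]
the job is handed in; nothing more can be done
None
```

I moved the green jaw from its cradle to the loading bay, set it down flat on the bed and let go. Then I gripped the red knob, raised it about 12 mm (steady 3 N spring pull), slid the jaw about 190 mm under the lips and released the knob at the hole beside the small orange tag. I handed the job in at 21.4 s; the hand-in reports no verdict.

**Pin home:** after release, the knob's top reads about 93.5 mm above the bench in both views, within a millimetre of the cradle reading. Its foot sits against the green block, and off a hole it would stand 10 mm higher. This is inferred from the knob height, as the pin itself is not visible.

**Right hole:** the jaw sits against the orange-tag marks on the lips.

**Other things:** the bystanders in the last top picture are where they started. The arm hides part of the screwdriver there. The gripper is clear of everything and the wrist force is near zero.

**Small disagreements:**
- The two cameras differed by 1–2 mm on positions along the rail.
- There was a 4–6 N sideways pull when I first gripped the knob, which I eased before and as the slide began.

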